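Shut and level the bench centrifuge, holding its foot down

TASK

Gently lower the open lid of the bench centrifuge until it is fully shut. Then take the black bar-shaped knob of the levelling foot at its front, press it down until the foot stands firmly on its shim plate, and turn it until the bubble in the vial on the lid is centred between the two black lines. Finish while still holding the knob pressed down with the bubble centred, as a colleague will then tighten the lock nut; leave everything else on the bench where it is.

Things in the scene. Friction and masses are not known exactly. Their poses are not given: they have to be found in the camera images.
- base: Base plate of the bench centrifuge, fixed to the table but standing elsewhere at each start; level. Origin on the table under the middle of the centrifuge; z up, -x is its front, where the levelling foot is (175 mm in front of the origin)
- deck: The centrifuge's off-white open box, 200 x 200 mm, rim 90 mm above the table; frame as base when level. It rocks about a level axis along y, 105 mm behind the origin, 30 mm up. Springs hold its front up at a stop (knob 7 mm above level). Force down at the knob: 4 N begins to lower it, 8.5 N brings it level, 10 N lowest; the rest bears on the foot
- knob_top (a point): Middle of the top of the foot's knob, on its turning axis; 70 mm above the table when the box is level. The knob: an upright black bar 14 mm thick, 46 mm long, 28 mm tall on a round flange 54 mm across and 6 mm thick, over an ear of the box. The point's x lies across the bar (14 mm), y along it (46 mm), z up; it turns with the knob. The box front is 75 mm from the axis
- knob (a joint): Angle of the knob, rad, -2 to 2, positive clockwise seen from above; at 0 its bar lies along the base's y. Friction (0.12 N m) keeps it where it is left. Clockwise screws the foot down 3 mm a radian: with the foot seated the knob rises 3 mm and the bubble moves about 17 mm towards the front a radian. The turn needed is 0.6 to 1.5 rad, either way
- foot: The levelling foot, a steel stem with a rubber tip 34 mm across, under the knob. Origin at the middle of its underside. It moves up and down in the ear and does not turn. Seated: pressed with more than 2 N on the shim plate under it; from there the push on the knob rises steeply, some 4 to 8 N a mm of the hand. A push of about 13 N on the knob seats it well
- lid (a joint): Opening of the lid, rad: 0 shut, 0.6 to 1.0 at the start. A stiff hinge (0.4 N m) keeps the lid where it is left; it takes some 1 to 5 N at its front edge to lower it
- lid_hinge (a point): Point on the lid's hinge line, at mid-width, at the back of the box's rim. It turns with the lid: x points along the lid from its front edge to the hinge, y along the hinge line, z is the lid's outward normal (up when shut). The lid: off-white plate 204 mm wide, 12 mm thick, from the hinge to 207 mm in front of it, its underside level with the hinge line
- lid_push (a point): Point on the lid's outer face, 180 mm in front of the hinge, at mid-width: a place to push. The vial's mount begins 38 mm behind this point
- vial_mid (a point): Middle of the vial on the lid, half way between its two black lines (42 mm apart between their middles). The vial: a yellow-green tube 24 mm thick and 114 mm long over its mount, along the lid's middle from front to back, standing 24 mm above the lid. Axes as at lid_hinge: with the lid shut, x points along the vial away from the foot
- bubble_mid (a point): Middle of the bubble, a whitish streak 30 mm long on top of the vial. It floats to the higher end as in a real spirit level, 1.6 mm a milliradian, at most 28 mm either way, settles in about 2.5 s, and means nothing until the lid is shut. Its offset is its x in vial_mid's axes; positive: the front with the foot is too low
- shim_thin: Bare aluminium plate 70 x 70 x 5.4 mm, fixed on the table; origin under its middle. It lies under the foot or 105 mm beside it (base +y)
- shim_thick: The same but 12 mm thick. One of the two lies under the foot, the other beside it
- reagent_bottle: White bottle, 56 mm across, 130 mm tall, beside the centrifuge; leave it. Origin under its middle (so for all that follow)
- marker: Grey marker pen 140 x 13 x 12 mm on the table near the foot; leave it
- tip_box: Grey box with white lid, 122 x 87 x 61 mm; leave it
- tube_rack: Orange rack 210 x 75 x 53 mm with capped tubes up to 108 mm high; leave it
- steel_tray: Steel tray 130 x 190 x 24 mm; leave it
- swab_jar: Glass jar 70 mm across, 90 mm tall; leave it
Mind the look-alikes: they are no part of the job. Leave any orange or red look-alike of the shim_thin alone. What is shaped like the shim_thick but turquoise is not meant.

How it is judged (in metres and radians):
On the way, in this order (a step that is already met when the one before it is completed fails the run):
1. the lid is shut (value of joint lid below 0.05 rad), for 0.2 s.
2. with the lid shut, the fingers press the knob until the foot stands firmly on its shim plate (value of joint lid below 0.05 rad and contact force between the fingers and knob above 2 N and (contact force between foot and shim_thin above 2 N or contact force between foot and shim_thick above 2 N)), for 0.2 s.
At the end, for the whole second after the job is handed in: Lid shut (under 0.05 rad); the fingers on the knob (over 2 N) and the foot pressed on a shim plate (over 2 N); the middle of the bubble within 6 mm of the middle of the vial, that is between the lines; all this held through the last second (all of step 2 and x of bubble_mid in the frame of vial_mid between -0.006 and 0.006 m); the arm keeps its last pose, push and grip.
It fails at once if the lid is slammed (over 3 rad/s) (velocity of joint lid below -3 rad/s).
It fails at once if a bystander is moved more than 40 mm (distance of any of reagent_bottle, marker, tip_box, tube_rack, steel_tray, swab_jar from where it was at the start of the episode above 0.04 m).
It also fails if it takes over 58 s, if anything falls off the work surface, if the arm or the gripper's body presses on something with over 40 N, if the wrist force passes 120 N, or if a joint passes its speed limit or range.

ROBOT

A 6-joint arm with a two-finger parallel gripper is mounted at the origin on the work surface. World frame = base frame: x ahead of the robot, y to its left, z up, the work surface at z = 0. Lengths are in mm, angles in rad, forces in N, time in s.
With the tool pointing down it reaches from about 300 to 775 mm from the base axis. Payload 14.6 kg.
Tool frame: the origin (TCP) lies between the finger pads; the fingertips stand manip.tip_reach ahead of it and the grasp point (between the pads) lies 5 mm behind it (manip.tip_reach is the distance from the TCP to the fingertips, in mm); z points along the fingers, y is the line along which they close (so a half turn about z gives the same grasp; the last joint's range is limited). The gripper opens to 94 mm and grips with 3 to 60 N. Pads are 16 mm wide; open, the fingers measure 119 mm over their backs; the gripper's body (75 mm by 177 mm) begins 78 mm behind the grasp point.
Start: joints at [-0.067, 0.3, 1.521, -0, 1.321, -0.067], TCP at [549.99, -0.002, 219.446] pointing down, gripper open.
Joint ranges: [-3.03, 3.03], [-0.79, 2.21], [0.23, 2.52], [-1.04, 4.18], [0, 3.07], [-2.55, 2.55]. Speed limits (rad/s): [2.22, 2.22, 2.57, 3.14, 3.14, 3.14].

INTERFACE

Orientations are given as [roll, pitch, yaw] about the fixed x, y, z axes, in that order (R = Rz(yaw) Ry(pitch) Rx(roll)).
In Python, from cell import manip gives the robot as it stands. The module is installed in compiled form; this text tells all that it offers.
- The arm moves only by the shell command python3 -m creep 'ROWS' [FORCE]. ROWS is JSON, a list of rows, each a list of 3 entries, a list of its own where there are three numbers: the opening, from -1 (shut) to 1 (fully open), then the shift along the tool's x, y, z in cm, then the turn about the tool's z in units of 5 degrees (1.0 is 5 degrees). In form: [[grip, [tx, ty, tz], roll], ...]. A call has 1 to 12 rows; each row is the pose to reach, as a shift and turn from the pose commanded when the call began, along the tool's axes at that moment; what a row does not reach only later rows make up. A row lasts 1/10 s, in which the tool goes at most 50 mm and 8.59 degrees, less where a joint would pass 70% of its speed; a pose out of reach is approached as far as the arm can. A call with a gripper value outside its range is refused whole. The fingers move at their own pace and stop on an object; FORCE is the grip in N (left out, the last holds). Time passes only in rows, so rows that repeat a pose let the fingers close. It gives the time, the measured TCP pose, the force, the opening and the grip force at its end, in the units of the state.
- manip.read_state(): the state, without advancing time (a new reading comes with each control period).
- manip.camera(name): name is "scene" or "side" or "wrist"; returns the picture (384x512x3 uint8, red, green, blue); there is no depth.
- manip.camera_params(name): a dict with "fovy" (degrees; the focal length in pixels is half the picture's height over the tangent of half this angle, whatever the lens; pixels are square), "cx", "cy" (the principal point, pixels), "origin" and "attitude" of the camera in the world. Camera axes: x right, y down, z forward; pixel columns grow to the right and rows downward; lengths in mm; the calibration is good to about 2 mm. A picture is of the moment at which its call begins: read the wrist's pose just before it. camera_params takes no time and is no camera call; for the wrist camera it gives the pose at the moment of the call.
- manip.sign_off(): hands the job in; it is judged then, once.
The state is a dict: "clock": time; "joints": joint angles; "qd": joint speeds; "effort": joint torques, N m; "eef_pos": TCP position; "eef_rot": TCP orientation; "wrist_force": force on the tool from outside, world axes, zero at the start; "moment": the same for the moment, N m; "finger_gap": finger opening in mm; "finger_force": force on a finger pad.
Only numpy, scipy, OpenCV 4.12 (cv2) and the standard library are available. Lean on these libraries where they do the work, as an engineer would, in place of code of your own. Each camera call takes 0.05 s, during which the arm holds its last target. There are 200 camera calls.

## Working session

There is one attempt and no reset: what is moved stays moved. The work goes in short steps, Python scripts to look and compute and a shell command to move; the robot and the scene stay as the last step left them, time stands still between calls to the robot, and variables do not carry over. Pictures are saved under pics/ and viewed, at most 10 in all, crops included, and the job is handed in when it is done.

```bash
mkdir -p pics
python3 - <<'E'
from cell import manip
import cv2,numpy as np
s=manip.read_state();print(s, manip.tip_reach)
ims=[]
for n in("scene","side"):
    p=manip.camera_params(n);print(n,p)
    im=manip.camera(n);cv2.imwrite(f"pics/{n}0.png",im[:,:,::-1])
p=manip.camera_params("wrist");print(p)
im=manip.camera("wrist");cv2.imwrite("pics/wrist0.png",im[:,:,::-1])
E
```

```text
{'clock': 0.0, 'joints': array([-6.66338876e-02,  3.00483644e-01,  1.52160485e+00, -1.02063882e-05,
        1.32067969e+00, -6.66075000e-02]), 'qd': array([-0.00074958,  0.00126951,  0.00051449, -0.00231642,  0.00016261,
        0.00109936]), 'effort': array([-1.53750298e-03, -5.31805658e+01, -3.52735734e+01,  7.07558286e-02,
        2.43994006e-02, -4.79655944e-05]), 'eef_pos': array([ 5.49748364e+02, -7.32271015e-03,  2.18869383e+02]), 'eef_rot': array([-3.14041907e+00, -6.83771417e-05,  1.57077243e+00]), 'wrist_force': array([0.26870677, 0.26533974, 0.0115422 ]), 'moment': array([ 0.02737559,  0.01834054, -0.04969659]), 'finger_force': 0.0, 'finger_gap': 94.11834173672995} 14.0
scene {'fovy': 51.603597052438666, 'cx': 249.6560071974418, 'cy': 200.2898938120643, 'origin': array([1213.07886039,  574.83180449,  981.0238887 ]), 'attitude': array([-2.36482194e+00,  1.71206619e-04,  2.32668623e+00])}
side {'fovy': 44.37719468669407, 'cx': 243.52727155620232, 'cy': 193.25032315193155, 'origin': array([ 382.30227291, 1175.2186392 ,  956.43308269]), 'attitude': array([-2.18465065,  0.02487997, -3.00546064])}
{'fovy': 68.58087023177077, 'cx': 254.43296249577423, 'cy': 191.3387321893953, 'origin': array([549.32518477,  79.15831414, 384.30934967]), 'attitude': array([ 2.86684546e+00,  1.26583150e-03, -6.81811923e-04])}
```

View pics/scene0.png

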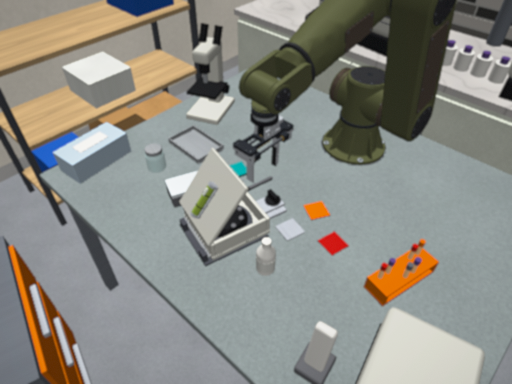

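View pics/side0.png

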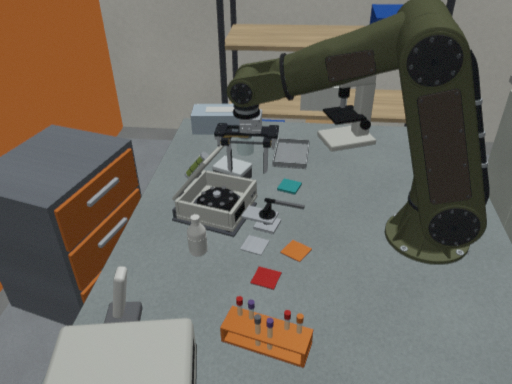

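The scene view shows the centrifuge with its lid open at about (225,205), and the knob at about (273,197). The side view shows the knob at (268,208). The bottle is at (265,255) in scene, and the marker lies next to the knob. Next I'll zoom in.

```bash
cat > h.py <<'E'
from cell import manip
import cv2,numpy as np
from scipy.spatial.transform import Rotation as Ro
def cam(n):
    p=manip.camera_params(n);f=192/np.tan(np.radians(p['fovy']/2))
    return f,p['cx'],p['cy'],np.array(p['origin']),Ro.from_euler('xyz',p['attitude']).as_matrix()
def ray(c,uv):
    f,cx,cy,o,R=c;d=R@np.array([(uv[0]-cx)/f,(uv[1]-cy)/f,1]);return o,d/np.linalg.norm(d)
def plane(c,uv,z):
    o,d=ray(c,uv);return o+d*(z-o[2])/d[2]
def proj(c,P):
    f,cx,cy,o,R=c;q=R.T@(np.array(P)-o);return np.array([cx+f*q[0]/q[2],cy+f*q[1]/q[2]])
def tri(*cu):
    A=0;b=0
    for c,uv in cu:
        o,d=ray(c,uv);M=np.eye(3)-np.outer(d,d);A=A+M;b=b+M@o
    return np.linalg.solve(A,b)
E
python3 - <<'E'
import cv2,numpy as np
a=cv2.imread('pics/scene0.png')[140:265,160:320];b=cv2.imread('pics/side0.png')[130:255,160:320]
r=lambda x:cv2.resize(x,None,fx=4.7,fy=4.7,interpolation=cv2.INTER_CUBIC)[:,:]
im=np.hstack([r(a),r(b)]);a=cv2.resize(a,(400,312),interpolation=2);b=cv2.resize(b,(400,312),interpolation=2)
w=cv2.resize(cv2.imread('pics/wrist0.png'),(384,288))
o=np.zeros((600,800,3),np.uint8);o[:312,:400]=a;o[:312,400:]=b;o[312:,:384]=w
cv2.imwrite('pics/z.png',o)
E
```

```text
(no output)
```

View pics/z.png

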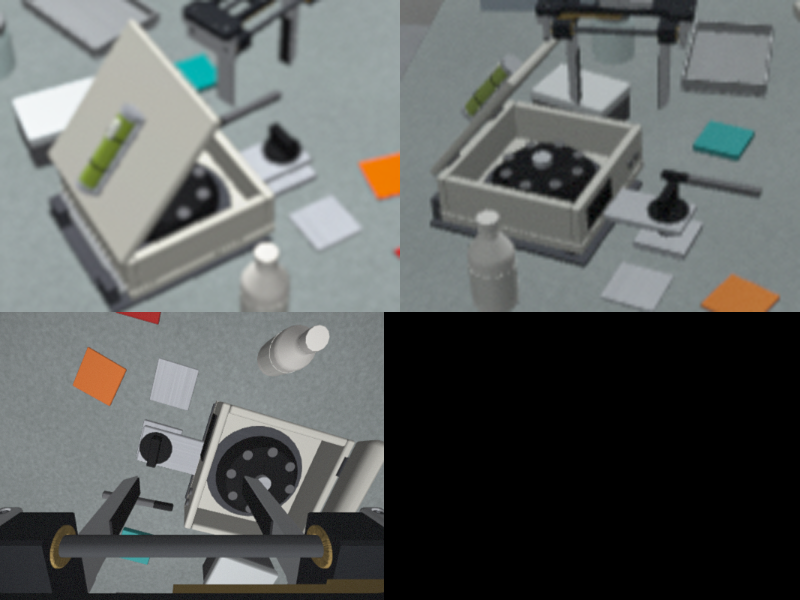

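The crops show the knob flange in the wrist view at about (207,184) full-scale, with the box front edge running from about (293,121) to (249,287). The lid is raised at the +x side, and the thick-looking plate is under the foot. Next I'll measure.

Run:
```python
from h import *
w=cv2.imread('pics/wrist0.png');c=cam('wrist')
g=w.max(2);m=np.zeros_like(g);m[145:235,170:245]=(g[145:235,170:245]<70)
n,l,st,ce=cv2.connectedComponentsWithStats(m)
for i in range(1,n):
    if st[i][4]>100:print(st[i],ce[i])
cen=ce[1+np.argmax(st[1:,4])]
print('flange',plane(c,(207,181),51),plane(c,cen,51))
for p in[(220,403),(187,527)]:print(plane(c,(p[0]/.75,(p[1]-312)/.75),95))
s=cv2.imread('pics/scene0.png');d=cv2.imread('pics/side0.png')
r=lambda x:cv2.resize(x,(400,300),interpolation=2)
o=np.vstack([np.hstack([r(w[135:240,170:310]),r(s[170:230,240:320])]),np.hstack([r(d[185:245,240:320]),r(s[140:245,170:310])])])
cv2.imwrite('pics/z2.png',o)
```

```text
[ 186  160   43   47 1456] [206.92857143 181.86607143]
[174 221  13  14 105] [181.40952381 229.05714286]
flange [491.14625687  -1.71660075  51.        ] [491.00881124  -2.80208649  51.        ]
[587.82260104  70.13954153  95.        ]
[ 542.85987424 -119.33831571   95.        ]
```

View pics/z2.png

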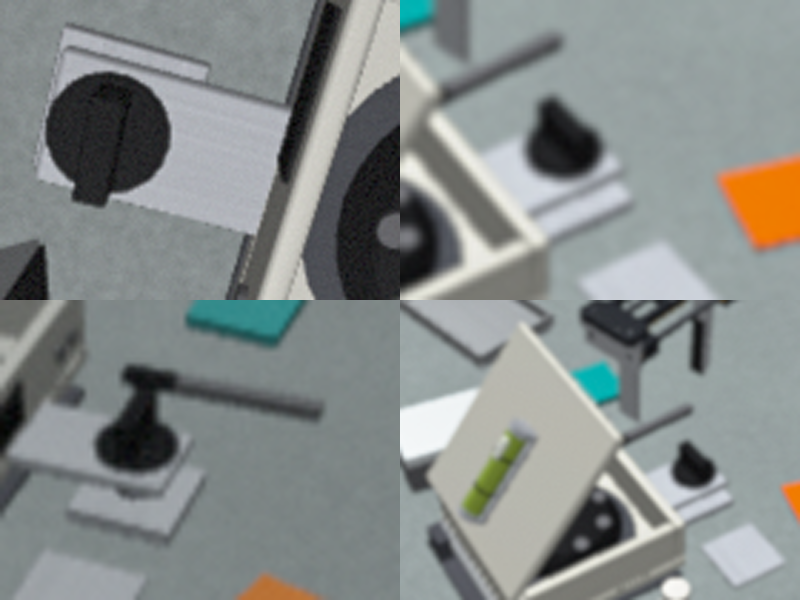

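The close-ups show the bar aligned roughly with the deck's front edge, at a knob angle near 0. The flange centre is at about wrist (208,181). The lid's front corners are at scene (213,149) and (247,189). The thick-looking plate with a visible edge is under the ear. Next I'll work out the lid angle and deck pose.

Run:
```python
from h import *
c=cam('scene')
k=np.array([491.5,-3,0]);
for yaw in(-13.3,-12.):
    R=Ro.from_euler('z',yaw,degrees=True).as_matrix();B=k+R@[175,0,0]
    for uv,y in(((212.8,148.8),-102),((247.2,189.2),102)):
        o,d=ray(c,uv);o2=R.T@(o-B);d2=R.T@d;P=o2+d2*(y-o2[1])/d2[1]
        print(yaw,B,P,np.hypot(P[0]-102,P[2]-90),np.arctan2(P[2]-90,102-P[0]))
# ear edges in wrist at z~43: crop coords
cw=cam('wrist');q=lambda x,y:(170+x/2.857,135+y/2.857)
a=plane(cw,q(66,48),43);b=plane(cw,q(285,103),43);e=plane(cw,q(40,178),43);f=plane(cw,q(250,232),43)
for u,v in((a,b),(e,f)):print(np.degrees(np.arctan2(*(v-u)[1::-1])),u,v)
print('bar',plane(cw,q(110,90),77),plane(cw,q(90,202),77))
print(manip.read_state()['clock'])
```

```text
-13.3 [661.80630274 -43.25870401   0.        ] [ -23.53534762 -102.          256.95762788] 208.88746494515416 0.9260806815982514
-13.3 [661.80630274 -43.25870401   0.        ] [-10.7387666  102.         263.40162371] 206.82880022235238 0.994308770447697
-12.0 [662.67583013 -39.38454589   0.        ] [ -24.07436081 -102.          259.9664037 ] 211.620705129385 0.9325894013347954
-12.0 [662.67583013 -39.38454589   0.        ] [ -5.91744806 102.         267.76668668] 207.95954050959332 1.0251919364815678
-14.3210220484757 [474.58916113  32.74243032  43.        ] [567.82654874   8.940083    43.        ]
-15.327249221571208 [459.60306102 -24.89700541  43.        ] [552.83771527 -50.45078661  43.        ]
bar [498.11278989  21.09318789  77.        ] [487.99723705 -24.64717667  77.        ]
0.15
```

```bash
python3 -m creep '[[-1,[0,0,-4],1],[-1,[0,0,-8],2],[-1,[0,0,-10],2.8],[-1,[0,0,-10],2.8],[-1,[0,0,-10],2.8]]' 30 && python3 -m creep '[[-1,[-0.5,4,0],0],[-1,[-1,8,0],0],[-1,[-1.5,12,0],0],[-1,[-1.5,16,0],0],[-1,[-1.5,16.5,0],0],[-1,[-1.5,16.5,0],0],[-1,[-1.5,16.5,0],0]]'
python3 - <<'E'
from h import *
s=cv2.resize(manip.camera('scene')[120:270,160:360],(400,300),interpolation=2)
d=cv2.resize(manip.camera('side')[90:240,150:350],(400,300),interpolation=2)
cv2.imwrite('pics/a.png',np.hstack([s,d])[:,:,::-1])
E
```

```text
clock: 0.65
eef_pos: [549.8, 0.0, 318.6]
eef_rot: [-3.141, 0.0, 1.328]
wrist_force: [-0.3, 0.1, -0.9]
finger_gap: 57.2
finger_force: 0.0
clock: 1.35
eef_pos: [705.7, -54.1, 319.1]
eef_rot: [-3.141, 0.0, 1.327]
wrist_force: [-0.1, -0.4, -0.0]
finger_gap: 1.8
finger_force: 0.0
```

View pics/a.png

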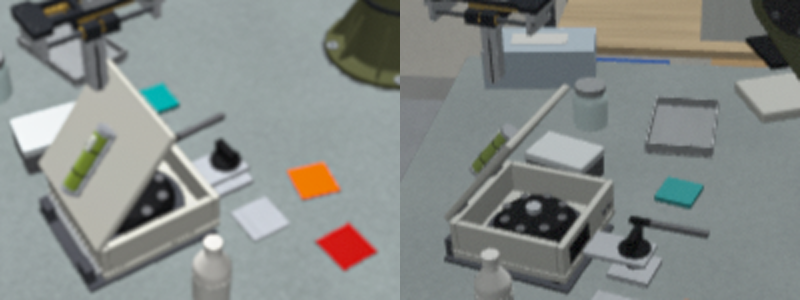

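The tool now hangs behind the open lid, above its outer face. In the crop, the fingertips are at about (95,85) in scene and (492,80) in side. Next I'll push the lid along its arc.

```bash
python3 -m creep '[[-1,[0,-0.8,2.4],0],[-1,[0,-1.6,4],0],[-1,[0,-2.4,4.4],0],[-1,[0,-3.2,4.7],0],[-1,[0,-4,5.5],0],[-1,[0,-4.8,6.3],0],[-1,[0,-5.5,7],0],[-1,[0,-6.2,7.7],0],[-1,[0,-6.9,8.4],0],[-1,[0,-7.5,9.1],0],[-1,[0,-8.1,9.8],0],[-1,[0,-8.1,9.8],0]]'
python3 - <<'E'
from h import *
s=cv2.resize(manip.camera('scene')[120:270,160:360],(400,300),interpolation=2)
d=cv2.resize(manip.camera('side')[90:240,150:350],(400,300),interpolation=2)
cv2.imwrite('pics/b.png',np.hstack([s,d])[:,:,::-1])
E
```

```text
clock: 2.65
eef_pos: [626.8, -34.5, 221.4]
eef_rot: [-3.141, 0.0, 1.327]
wrist_force: [0.4, 0.1, 0.1]
finger_gap: 0.1
finger_force: 0.0
```

View pics/b.png

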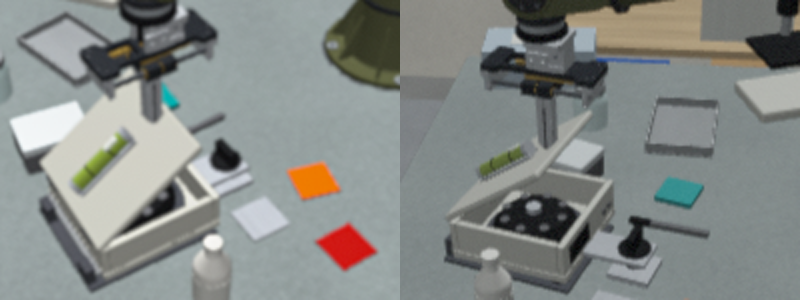

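The lid is partly lowered, the fingertip is on its outer face, and nothing else has been disturbed. Continuing along the arc.

```bash
python3 -m creep '[[-1,[0,-0.6,1.1],0],[-1,[0,-1.2,2.2],0],[-1,[0,-1.8,3.2],0],[-1,[0,-2.3,4.2],0],[-1,[0,-2.7,5.2],0],[-1,[0,-3.1,6.2],0],[-1,[0,-3.4,7.1],0],[-1,[0,-3.6,8],0],[-1,[0,-3.8,8.8],0],[-1,[0,-3.9,9.4],0],[-1,[0,-4,9.8],0],[-1,[0,-4,9.8],0]]'
```

```text
clock: 3.95
eef_pos: [588.8, -25.2, 122.9]
eef_rot: [-3.141, 0.0, 1.326]
wrist_force: [0.2, -0.6, -0.6]
finger_gap: 0.4
finger_force: 0.0
```

```bash
python3 -m creep '[[-1,[0,0,0.2],0],[-1,[0,0,0.4],0],[-1,[0,0,0.4],0]]'; python3 -m creep '[[-1,[0,0,0.2],0],[-1,[0,0,0.4],0],[-1,[0,0,0.4],0]]'
```

```text
clock: 4.25
eef_pos: [589.0, -25.1, 120.1]
eef_rot: [3.142, -0.0, 1.326]
wrist_force: [-5.2, 0.3, 9.4]
finger_gap: 0.4
finger_force: 4.6
clock: 4.55
eef_pos: [588.9, -25.0, 117.9]
eef_rot: [3.141, -0.0, 1.327]
wrist_force: [-14.8, 2.4, 25.0]
finger_gap: 0.7
finger_force: 12.4
```

```bash
python3 -m creep '[[-1,[0,0,-2],0],[-1,[0,0,-6],0],[-0.4,[0,-2,-10],0],[-0.4,[0,-6,-10],0],[-0.4,[0,-9.9,-10],0],[-0.4,[0,-9.9,-10],0],[-0.4,[0,-9.9,-10],0]]'
python3 - <<'E'
from h import *
c=cam('wrist');im=manip.camera('wrist');s=manip.camera('scene')
cv2.imwrite('pics/w1.png',im[:,:,::-1]);cv2.imwrite('pics/s1.png',s[:,:,::-1])
np.save('w1.npy',np.array([*c[3],*c[4].ravel()]))
o=np.zeros((600,800,3),np.uint8);o[:384,:512]=im;o[384:584,:288]=cv2.resize(s[140:240,180:324],(288,200));cv2.imwrite('pics/c.png',o[:,:,::-1])
E
```

```text
clock: 5.25
eef_pos: [493.2, -1.2, 216.2]
eef_rot: [3.14, -0.0, 1.327]
wrist_force: [0.4, -0.8, -0.0]
finger_gap: 28.0
finger_force: 0.0
```

View pics/c.png

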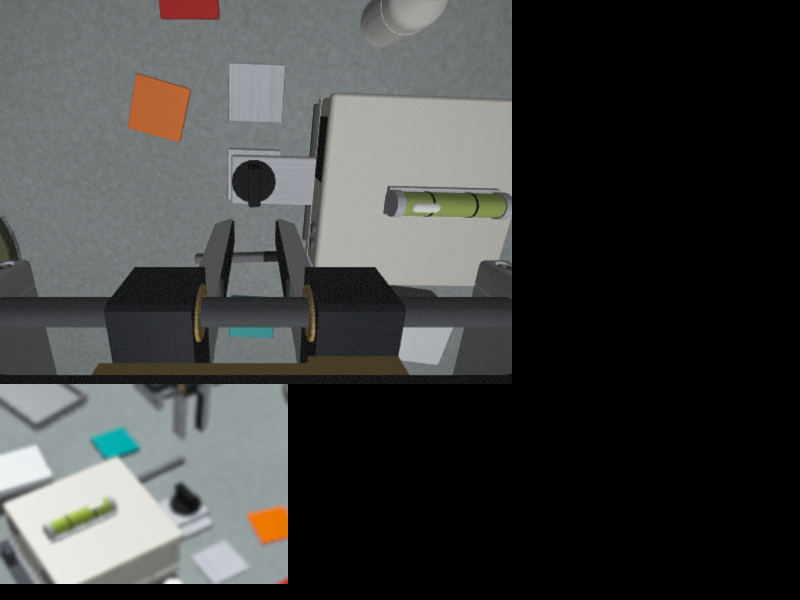

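The lid is shut. The vial's lines are at about (431,204) and (475,205), with the bubble at the front end at about (427,208). The knob flange is at (254,181), and the bar is upright in the image, in line with the tool. Next I'll refine the knob position.

Run:
```python
from h import *
c=cam('wrist');g=cv2.imread('pics/w1.png').max(2)
m=np.zeros_like(g);m[150:215,225:285]=g[150:215,225:285]<75
k,_=cv2.findContours(m,0,1);k=max(k,key=cv2.contourArea);print(cv2.boundingRect(k))
for r in range(158,212,3):
    x=np.where(m[r])[0];print(r,x.min() if len(x) else 0,x.max() if len(x) else 0,end=' | ')
s=manip.read_state();T=s['eef_pos'];Rt=Ro.from_euler('xyz',s['eef_rot']).as_matrix()
x,y,w,h=cv2.boundingRect(k)
P=plane(c,(x+w/2-.5,y+w/2-.5),50);print('\nflange',P,'tool axes',Rt.T@(P-T))
for v in((254,165),(254,y+h-1)):
    P=plane(c,v,77);print('bar end',P,Rt.T@(P-T))
cv2.imwrite('pics/k.png',np.clip(cv2.resize(cv2.imread('pics/w1.png')[150:215,220:320].astype(float)*2.5,(800,520),interpolation=2),0,255))
```

```text
(232, 160, 43, 47)
158 0 0 | 161 247 261 | 164 241 266 | 167 238 269 | 170 236 271 | 173 234 273 | 176 233 274 | 179 232 274 | 182 232 274 | 185 233 274 | 188 233 273 | 191 235 272 | 194 237 270 | 197 240 267 | 200 245 262 | 203 249 259 | 206 249 259 | 209 0 0 | 
flange [491.24437497  -2.18832066  50.        ] tool axes [ -1.34091257  -2.49140911 165.65299228]
bar end [498.40406445  21.31165098  77.        ] [ 23.19529892  -1.2131048  138.65576863]
bar end [486.91505524 -24.52380885  77.        ] [-24.05810293  -1.26517874 138.65220223][ WARN:0@0.076] global loadsave.cpp:1063 imwrite_ Unsupported depth image for selected encoder is fallbacked to CV_8U.
```

View pics/k.png

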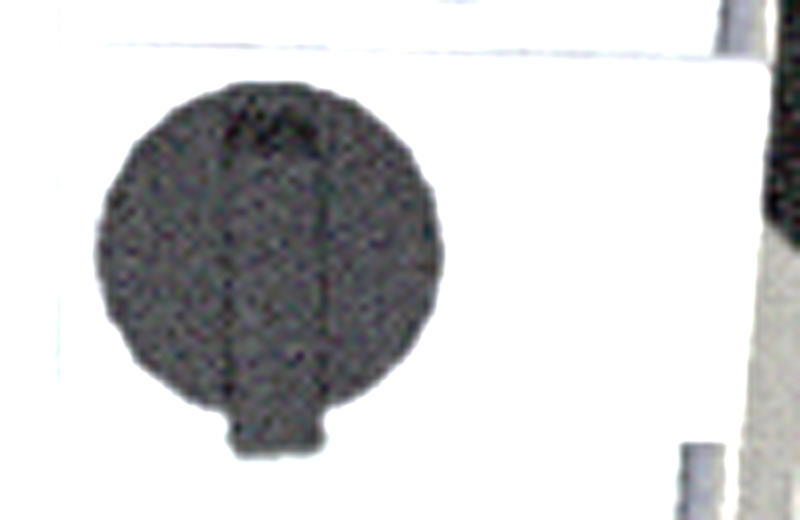

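The bar is aligned with the tool and centred at about wrist pixel (254.5,187). The gripper needs about -2 mm along tool x and -1.5 mm along tool y. Next I'll go down and grip it.

```bash
python3 -m creep '[[-0.4,[-0.1,-0.1,4],0],[-0.4,[-0.2,-0.15,8],0],[-0.4,[-0.2,-0.15,12],0],[-0.4,[-0.2,-0.15,14],0],[-0.4,[-0.2,-0.15,14.7],0],[-0.4,[-0.2,-0.15,14.7],0]]' && python3 -m creep '[[-1,[0,0,0],0],[-1,[0,0,0],0],[-1,[0,0,0],0],[-1,[0,0,0],0]]' 40
```

```text
clock: 5.95
eef_pos: [491.4, -3.0, 67.9]
eef_rot: [-3.14, 0.0, 1.326]
wrist_force: [-0.5, -0.5, 0.9]
finger_gap: 27.9
finger_force: 0.0
clock: 6.35
eef_pos: [491.9, -2.9, 69.4]
eef_rot: [3.139, -0.0, 1.327]
wrist_force: [5.2, -1.1, 2.0]
finger_gap: 13.8
finger_force: 39.9
```

```bash
python3 -m creep '[[-1,[0,0,0.1],0],[-1,[0,0,0.2],0],[-1,[0,0,0.3],0],[-1,[0,0,0.4],0],[-1,[0,0,0.4],0]]'; python3 -m creep '[[-1,[0,0,0.1],0],[-1,[0,0,0.2],0],[-1,[0,0,0.2],0]]'; python3 -m creep '[[-1,[0,0,0.1],0],[-1,[0,0,0.2],0],[-1,[0,0,0.2],0]]'
```

```text
clock: 6.85
eef_pos: [491.6, -2.8, 65.2]
eef_rot: [3.14, -0.0, 1.327]
wrist_force: [3.0, -0.7, 12.7]
finger_gap: 13.7
finger_force: 40.0
clock: 7.15
eef_pos: [491.6, -2.8, 64.5]
eef_rot: [3.14, -0.0, 1.327]
wrist_force: [-7.8, 0.4, 32.0]
finger_gap: 13.7
finger_force: 40.1
clock: 7.45
eef_pos: [491.7, -2.7, 63.8]
eef_rot: [3.14, -0.0, 1.327]
wrist_force: [-16.3, 2.1, 52.1]
finger_gap: 13.9
finger_force: 40.2
```

```bash
python3 -m creep '[[-1,[0,0,-0.2],0],[-1,[0,0,-0.35],0],[-1,[0,0,-0.35],0],[-1,[0,0,-0.35],0],[-1,[0,0,-0.35],0],[-1,[0,0,-0.35],0],[-1,[0,0,-0.35],0],[-1,[0,0,-0.35],0],[-1,[0,0,-0.35],0],[-1,[0,0,-0.35],0],[-1,[0,0,-0.35],0],[-1,[0,0,-0.35],0]]'; python3 -m creep '[[-1,[0,0,0],0],[-1,[0,0,0],0],[-1,[0,0,0],0],[-1,[0,0,0],0],[-1,[0,0,0],0],[-1,[0,0,0],0],[-1,[0,0,0],0],[-1,[0,0,0],0],[-1,[0,0,0],0],[-1,[0,0,0],0],[-1,[0,0,0],0],[-1,[0,0,0],0]]';  cat > bub.py <<'E'
from h import *
import sys
o=[]
for n in('scene','side'):
    c=cam(n);im=np.mean([manip.camera(n).astype(float) for _ in range(3)],0)
    cv2.imwrite(f'pics/{sys.argv[1]}_{n}.png',im[:,:,::-1])
    # vial mid predicted in world
    R=Ro.from_euler('z',-14,degrees=True).as_matrix();V=np.array([491.7,-2.8,0])+R@[175+17,0,134]
    u=proj(c,V).astype(int);print(n,u)
    o.append(cv2.resize(im[u[1]-25:u[1]+25,u[0]-33:u[0]+33].astype(np.uint8),(400,303),interpolation=2))
cv2.imwrite(f'pics/{sys.argv[1]}.png',np.hstack(o)[:,:,::-1])
E
python3 bub.py b1
```

```text
clock: 8.65
eef_pos: [491.6, -2.8, 65.0]
eef_rot: [3.14, -0.0, 1.327]
wrist_force: [1.6, -0.4, 16.1]
finger_gap: 13.7
finger_force: 40.0
clock: 9.85
eef_pos: [491.6, -2.8, 65.0]
eef_rot: [3.14, -0.0, 1.327]
wrist_force: [0.7, -0.1, 15.3]
finger_gap: 13.7
finger_force: 40.0
scene [220 203]
side [210 178][ WARN:0@1.817] global loadsave.cpp:1063 imwrite_ Unsupported depth image for selected encoder is fallbacked to CV_8U.
```

View pics/b1.png

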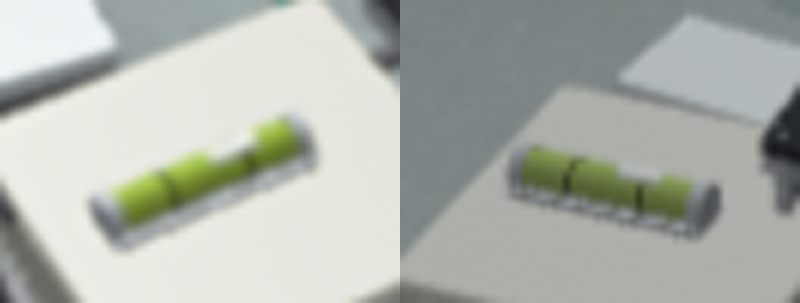

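The side crop shows the bubble at about (640,172) against a line midpoint near x=608. The scene crop shows it at about (232,147) against about (202,157). That puts it about 17–18 mm towards the front, so roughly 1.05 rad counter-clockwise, with the hand following 3 mm a radian down.

```bash
python3 -m creep '[[-1,[0,0,0.03],-1],[-1,[0,0,0.05],-2],[-1,[0,0,0.08],-3],[-1,[0,0,0.1],-4],[-1,[0,0,0.13],-5],[-1,[0,0,0.16],-6],[-1,[0,0,0.16],-6],[-1,[0,0,0.16],-6]]'; python3 -m creep '[[-1,[0,0,0.03],-1],[-1,[0,0,0.05],-2],[-1,[0,0,0.08],-3],[-1,[0,0,0.1],-4],[-1,[0,0,0.13],-5],[-1,[0,0,0.16],-6],[-1,[0,0,0.16],-6],[-1,[0,0,0.16],-6],[-1,[0,0,0.16],-6],[-1,[0,0,0.16],-6],[-1,[0,0,0.16],-6],[-1,[0,0,0.16],-6]]'; python3 -m creep '[[-1,[0,0,0],0],[-1,[0,0,0],0],[-1,[0,0,0],0],[-1,[0,0,0],0],[-1,[0,0,0],0],[-1,[0,0,0],0],[-1,[0,0,0],0],[-1,[0,0,0],0],[-1,[0,0,0],0],[-1,[0,0,0],0],[-1,[0,0,0],0],[-1,[0,0,0],0]]'; python3 -m creep '[[-1,[0,0,0],0],[-1,[0,0,0],0],[-1,[0,0,0],0],[-1,[0,0,0],0],[-1,[0,0,0],0],[-1,[0,0,0],0],[-1,[0,0,0],0],[-1,[0,0,0],0],[-1,[0,0,0],0],[-1,[0,0,0],0],[-1,[0,0,0],0],[-1,[0,0,0],0]]'
python3 bub.py b2 2>/dev/null
cat > ana.py <<'E'
# bubble offset along the vial: rays of bubble blob and green tube extents
from h import *
import sys
R=Ro.from_euler('z',-14,degrees=True).as_matrix();B=np.array([491.7,-2.8,0])+R@[175,0,0]
for t in sys.argv[1:]:
  for n in('scene','side'):
    c=cam(n);im=cv2.imread(f'pics/{t}_{n}.png').astype(float)
    # unwarp the vial's top along its axis: base x -45..75, sampled across y
    X=np.arange(-45,78,1.);prof=[]
    for y in(-6,-4,-2,0,2,4,6):
        p=np.array([proj(c,B+R@[x,y,136-y*y/24]) for x in X],np.float32)
        prof.append(cv2.remap(im.astype(np.float32),p[None,:,0],p[None,:,1],1)[0])
    a=np.array(prof);blue=a[...,0];lum=a.max(2)
    b=blue.max(0);l=lum.min(0)
    print(t,n,'blue',dict(zip(X[::3].astype(int),b[::3].astype(int))));print('   lum',dict(zip(X[::3].astype(int),l[::3].astype(int))))
E
python3 ana.py b1 b2
```

```text
clock: 10.95
eef_pos: [491.2, -2.8, 63.4]
eef_rot: [3.141, 0.0, 1.85]
wrist_force: [-1.9, 0.0, 18.9]
finger_gap: 13.9
finger_force: 40.0
clock: 12.15
eef_pos: [490.9, -2.8, 61.8]
eef_rot: [-3.141, 0.0, 2.374]
wrist_force: [-6.2, -0.6, 21.0]
finger_gap: 13.5
finger_force: 40.0
clock: 13.35
eef_pos: [491.0, -2.8, 61.8]
eef_rot: [-3.141, -0.0, 2.374]
wrist_force: [-5.1, -0.1, 20.1]
finger_gap: 13.4
finger_force: 40.0
clock: 14.55
eef_pos: [490.9, -2.8, 61.8]
eef_rot: [-3.141, -0.0, 2.374]
wrist_force: [-6.1, -0.2, 21.3]
finger_gap: 13.9
finger_force: 40.0
scene [220 203]
side [210 178]
b1 scene blue {np.int64(-45): np.int64(224), np.int64(-42): np.int64(223), np.int64(-39): np.int64(222), np.int64(-36): np.int64(218), np.int64(-33): np.int64(204), np.int64(-30): np.int64(184), np.int64(-27): np.int64(182), np.int64(-24): np.int64(182), np.int64(-21): np.int64(178), np.int64(-18): np.int64(180), np.int64(-15): np.int64(187), np.int64(-12): np.int64(205), np.int64(-9): np.int64(224), np.int64(-6): np.int64(228), np.int64(-3): np.int64(229), np.int64(0): np.int64(227), np.int64(3): np.int6
[... 8455 characters left out ...]
(175), np.int64(6): np.int64(175), np.int64(9): np.int64(176), np.int64(12): np.int64(176), np.int64(15): np.int64(176), np.int64(18): np.int64(175), np.int64(21): np.int64(170), np.int64(24): np.int64(155), np.int64(27): np.int64(143), np.int64(30): np.int64(146), np.int64(33): np.int64(157), np.int64(36): np.int64(162), np.int64(39): np.int64(160), np.int64(42): np.int64(161), np.int64(45): np.int64(162), np.int64(48): np.int64(159), np.int64(51): np.int64(153), np.int64(54): np.int64(149), np.int64(57): np.int64(148), np.int64(60): np.int64(157), np.int64(63): np.int64(163), np.int64(66): np.int64(162), np.int64(69): np.int64(145), np.int64(72): np.int64(135), np.int64(75): np.int64(132)}
```

Scene: lines at -3 and 39.5 (mid 18.3), with the bubble from 5 to 31 (mid 17.8). Side: lines at -14 and 28 (mid 7), with the bubble mid at about 8.5. So it is centred within about 1.5 mm. I'll do one last visual check.

View pics/b2.png

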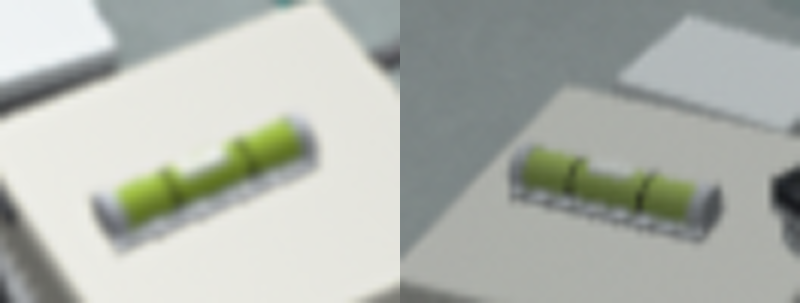

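The bubble sits between the two lines in both views: scene about (203,163), side about (612,167). The knob is held at about 20 N.

```bash
python3 -c "
from cell import manip
print(manip.sign_off())"
```

```text
the job is handed in; nothing more can be done
None
```

The job is handed in, with no verdict shown: the lid is shut, and the gripper is holding the knob down at about 20 N on the seated foot after about 1.05 rad counter-clockwise, with the bubble within about 1.5 mm of the middle in both camera views.

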